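# Find the high spot of a kerbed wheel

### The arm

A 7-joint arm with a two-finger parallel gripper is mounted at the origin on the work surface. World frame = base frame: x ahead of the robot, y to its left, z up, the work surface at z = 0. Lengths are in m, angles in rad, forces in N, time in s.
With the tool pointing down it reaches from about 0.425 to 0.95 m from the base axis. Payload 4.7 kg.
Tool frame: the origin (TCP) lies midway between the tips of the shut fingers; the grasp point (between the pads) lies 19 mm behind it; z points along the fingers, y is the direction in which the jaws open and shut (so a half turn about z gives the same grasp; the last joint's range is limited). The gripper opens to 87 mm and grips with 3 to 60 N. Pads are 19 mm wide; open, the fingers measure 117 mm over their backs; the gripper's body (75 mm by 190 mm) begins 51 mm behind the grasp point.
Start: joints at [1.18, 0.469, -0.049, 1.532, 0.024, 1.141, -0.082], TCP at [0.239, -0.631, 0.223] pointing down, gripper open.
Joint ranges: [-2.59, 2.59], [-0.33, 1.99], [-1.39, 1.29], [0.1, 2.45], [-1.04, 4.18], [0.21, 1.99], [-2.66, 2.66]. Speed limits (rad/s): [2.57, 2.57, 3.14, 3.14, 3.14, 3.14, 3.14].

### API

Orientations are given as a 3x3 rotation matrix whose columns are the frame's x, y, z axes.
In Python, from bench import sensors, viewer, ticket gives the robot as it stands.
- The arm moves only by the tool move_arm, never from a script. Its arguments are lists of equal length, an entry for each row: "delta_pos": the shift along the world's x, y, z scaled (see below), a list of three; "delta_rot": the turn, a rotation vector about the world's x, y, z scaled (see below), a list of three. In form: {"delta_pos": [[x, y, z], ...], "delta_rot": [[ax, ay, az], ...]}. A call has 1 to 8 rows; each row shifts and turns the commanded pose from where the row before left it; what a row does not reach is not made up. The controller multiplies each number of a shift by 0.03 m and each number of a turn by 5 degrees. A row lasts 1/12 s, in which the tool goes at most 41.7 mm and 7.16 degrees, less where a joint would pass 70% of its speed; a pose out of reach is approached as far as the arm can. A call with a number of a shift or a turn outside -1 to 1 is refused whole. A call with a gripper value outside its range is refused whole. "gripper" is the closure, from 0 (fully open) to 1 (shut), set as the call begins (left out, the last holds). The fingers move at their own pace and stop on an object; "newtons" is the grip in N (left out, the last holds). Time passes only in rows, so rows that do not move let the fingers close. It gives the time, the measured TCP pose, the force and the opening at its end, in the units of the state.
- sensors.state(): the state, without advancing time (a new reading comes with each control period).
- viewer.grab_frame(name): name is "scene" or "side" or "wrist"; returns the picture (480x640x3 uint8, red, green, blue); there is no depth.
- viewer.get_calibration(name): a dict with "camera_matrix" (3x3 intrinsics, pixels), "distortion" ([k1, k2, p1, p2, k3] as OpenCV has them; the pictures are not rectified), "world_from_camera" (4x4, takes a point from camera to world coordinates). Camera axes: x right, y up, looking along -z (the intrinsics and any distortion apply to the point x, -y, -z); pixel columns grow to the right and rows downward; lengths in m; the calibration is good to about 2 mm. A picture is of the moment at which its call begins: read the wrist's pose just before it. get_calibration takes no time and is no camera call; for the wrist camera it gives the pose at the moment of the call.
- ticket.finish_job(): hands the job in, once; it reports no verdict.
The state is a dict: "t": time; "qpos": joint angles; "qd": joint speeds; "tau": joint torques, N m; "eef_pos": TCP position; "eef_rot": TCP orientation; "force": force on the tool from outside, world axes, zero at the start; "ft_torque": the same for the moment, N m; "width": finger opening in m.
Only numpy, scipy, OpenCV 4.12 (cv2) and the standard library are available. Lean on these libraries where they do the work, as an engineer would, in place of code of your own. Each camera call takes 0.05 s, during which the arm holds its last target. There are 200 camera calls.

### The job

This small steel wheel has been kerbed, and at one place its edge bulges outwards. Press the stand's pointer gently all the way down beside the edge, then turn the wheel slowly by its studs (several seconds a turn), feel where the edge rubs hardest on the pointer's spring tip, and leave the wheel standing with the middle of that high spot right at the tip so that it can be marked for straightening. Keep a light hand on the pointer and the studs, and leave the hammer, the spanner and the can where they are.

Things in the scene. Friction and masses are not known exactly. Their poses are not given: they have to be found in the camera images.
- stand: Grey cast wheel stand bolted to the bench. Origin on the bench, on the vertical spindle axis about which the wheel turns. Its +y axis points from the spindle to the pointer post (34 mm square, with a guide sleeve on it; centre at y = 162 mm, top at z = 110 mm).
- wheel_mid (a point): Point on the spindle axis level with the top of the wheel's rolled edge, 104 mm above the bench. The white steel wheel, 228 mm wide, lies flat; its face is at z = 98 mm. At an unknown place, never the same, its edge bulges outwards 3.5 mm in a smooth high spot 74 mm long, which rubs on the tip over its middle 55 mm, hardest (about 12 N) at its middle.
- hub: Steel hub bolted fast to the wheel; turns both ways without stops, stays where left. Origin on the spindle axis at bench height; its yaw is the wheel's turning angle. Four round studs on its +x, +y, -x, -y axes at 50 mm radius, tops at z = 144 mm, bare above the nuts (21 mm wide, top z 112 mm); 32 mm dust cap, top z 112 mm. Keep the fingers' load (both summed) under 60 N.
- stud (a point): Centre of the top of the 12 mm stud on the hub's +x axis (50 mm from the spindle axis, 144 mm above the bench). At a stud, turning takes about 1.6 N, and some 15 N where the high spot rubs hardest; less of it is felt once at rest. An arm that gives under this load lags behind.
- pointer: Pointer: a 12 mm upright rod that slides up and down in the sleeve, 162 mm from the spindle axis in the stand's +y direction; about 3 N press it down, and it stays where left. It starts 24 to 34 mm up. All the way down, the bracket on it (18 mm wide, reaching in towards the wheel) sits on the sleeve and its origin is at the stand's origin; raised by d, at z = d in the stand's frame.
- knob (a point): Centre of the top of the pointer's round black press knob, 26 mm wide, on top of the rod; 158 mm above the bench when the pointer is all the way down, higher by d when raised by d. Keep the fingers' load on the pointer under 40 N.
- blade: The pointer's spring blade, hanging from the bracket, with its ball tip; it springs straight outwards from the wheel, 12 N per mm. Its origin is the pointer's origin, moved outwards by what the high spot lifts it (1 mm at its middle).
- tip (a point): Inner side of the 8 mm ball tip on the blade, 115.5 mm from the spindle axis in the stand's +y direction. With the pointer all the way down it is 96 mm above the bench, 1.5 mm clear of the wheel's edge everywhere but at the high spot.
- hammer: Hammer lying on the bench; bystander. Origin near its middle.
- spanner: Open spanner lying on the bench; bystander. Origin near its middle.
- can: Upright grey can, 66 mm in diameter, 160 mm high; bystander. Origin at the centre of its underside.

How it is judged:
By the outcome, as a careful person would: the job done as asked, in the order asked, and still so for the second after the job is handed in, with the robot touching nothing.
It also fails if it takes over 72 s, if anything falls off the work surface, if the arm or the gripper's body presses on something with over 40 N, if the wrist force passes 120 N, or if a joint passes its speed limit or range.

## Working session

There is one attempt and no reset: what is moved stays moved. The work goes in short steps, Python scripts to look and compute and a tool call to move; the robot and the scene stay as the last step left them, time stands still between calls to the robot, and variables do not carry over. Pictures are saved under pics/ and viewed, about 8 in all and at most 12, crops included, and the job is handed in when it is done.

Besides the shell and the picture viewer there is one more tool, called by a JSON object that holds its "api" and its "payload". move_arm: Moves the arm, as the interface text tells. Shifts and turns lie within -1 to 1; 1 stands for 0.03 m of shift or 5 degrees of turn. Its arguments: {"type":"object","properties":{"delta_pos":{"type":"array","items":{"type":"array","items":{"type":"number","minimum":-1,"maximum":1}}},"delta_rot":{"type":"array","items":{"type":"array","items":{"type":"number","minimum":-1,"maximum":1}}},"gripper":{"type":"number"},"newtons":{"type":"number"}},"required":["delta_pos","delta_rot"]}

```bash
ls; mkdir -p pics
python3 - <<'E'
from bench import sensors, viewer
import cv2, numpy as np
for n in ("scene","side"):
    cv2.imwrite(f"pics/{n}0.png", viewer.grab_frame(n)[:,:,::-1])
    c=viewer.get_calibration(n); print(n,np.round(c["camera_matrix"],1).tolist(),np.round(c["distortion"],4),np.round(c["world_from_camera"],3).tolist())
s=sensors.state(); print(s)
E
```

```text
pics
scene [[449.3, 0.0, 321.1], [0.0, 449.3, 237.4], [0.0, 0.0, 1.0]] [-0.0326  0.      0.      0.      0.    ] [[0.624, -0.45, 0.639, 1.294], [0.781, 0.365, -0.507, -0.503], [-0.005, 0.815, 0.579, 0.719], [0.0, 0.0, 0.0, 1.0]]
side [[483.6, 0.0, 318.0], [0.0, 483.6, 245.3], [0.0, 0.0, 1.0]] [-0.0778  0.      0.      0.      0.    ] [[-0.739, 0.367, -0.565, 0.027], [-0.674, -0.395, 0.625, 0.71], [0.006, 0.843, 0.539, 0.716], [0.0, 0.0, 0.0, 1.0]]
{'t': 0.1, 'qpos': array([ 1.18013198,  0.46936102, -0.04859669,  1.53355256,  0.02411709,
        1.14095732, -0.08229252]), 'qd': array([-0.00043101, -0.00184315,  0.00227226, -0.00061407,  0.00014363,
       -0.00078977,  0.00104327]), 'tau': array([ 7.73614738e-04, -5.09171462e+01, -8.08638870e-02, -2.36828631e+01,
       -6.12989604e-02,  3.44768143e-02,  9.49607215e-05]), 'eef_pos': array([ 0.23872725, -0.63082359,  0.22161348]), 'eef_rot': array([[ 9.35257988e-01,  3.53966178e-01, -6.64659533e-04],
       [ 3.53966795e-01, -9.35256696e-01,  1.55606079e-03],
       [-7.08343877e-05, -1.69058569e-03, -9.99998568e-01]]), 'force': array([ 0.21918248,  0.12046588, -0.19940651]), 'ft_torque': array([-0.03920896, -0.00858728,  0.01348517]), 'width': 0.08726703865706639}
```

View pics/scene0.png

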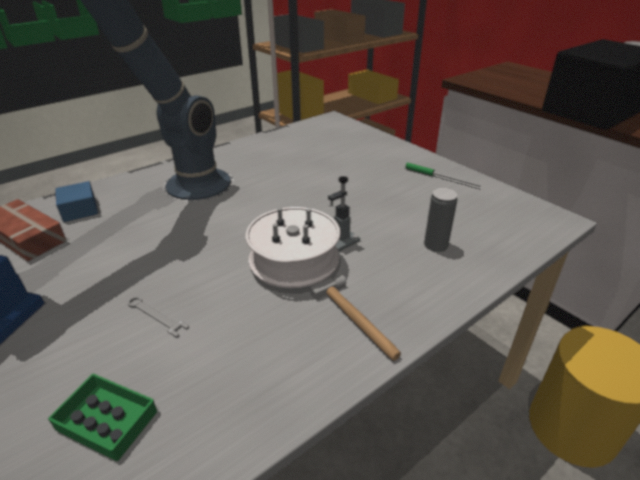

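View pics/side0.png

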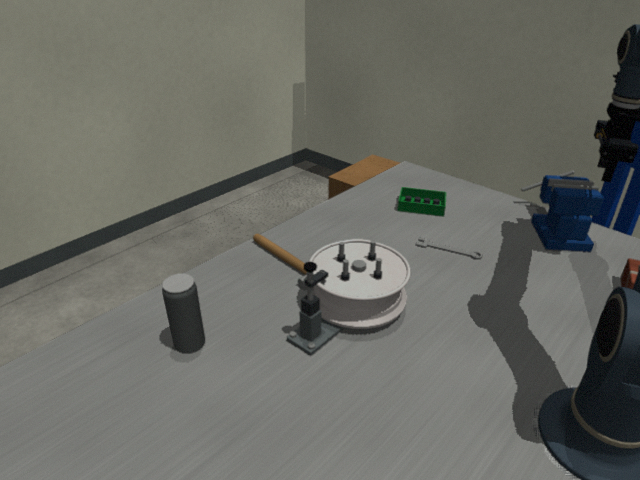

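The pictures show the wheel (cap at about scene (292,230), side (359,266)), the four studs, the raised pointer (knob scene (343,180), side (310,267)), and the can, hammer and spanner clear of them.

```bash
cat > h.py <<'E'
import numpy as np, cv2
from bench import sensors, viewer
def ray(n,uv,c=None):
    c=c or viewer.get_calibration(n); K=np.array(c["camera_matrix"]);d=np.array(c["distortion"]);T=np.array(c["world_from_camera"])
    p=cv2.undistortPoints(np.array([[uv]],float),K,d)[0,0]
    return T[:3,3],T[:3,:3]@np.array([p[0],-p[1],-1])
def onz(n,uv,z,c=None):
    o,d=ray(n,uv,c); return o+d*(z-o[2])/d[2]
def tri(us,ui):
    o1,d1=ray("scene",us);o2,d2=ray("side",ui)
    s=np.linalg.lstsq(np.c_[d1,-d2],o2-o1,rcond=None)[0]
    a,b=o1+d1*s[0],o2+d2*s[1]; return (a+b)/2,np.linalg.norm(a-b)
def proj(n,X,c=None):
    c=c or viewer.get_calibration(n);T=np.array(c["world_from_camera"]);p=T[:3,:3].T@(np.array(X)-T[:3,3])
    return cv2.projectPoints(np.array([[p[0],-p[1],-p[2]]]),np.zeros(3),np.zeros(3),np.array(c["camera_matrix"]),np.array(c["distortion"]))[0].ravel()
E
python3 - <<'E'
from h import *
print("cap",tri((292,230),(359,266)),onz("scene",(292,230),.112),onz("side",(359,266),.112))
print("knob",tri((343,180),(310,266)))
for p in [(280,210),(309,210),(306,229),(275,229)]: print("st",onz("scene",p,.144))
for p in [(342,244),(373,243),(379,262),(346,263)]: print("st side",onz("side",p,.144))
print("can",onz("scene",(443,195),.16),onz("side",(179,283),.16))
a=cv2.imread("pics/scene0.png")[150:270,220:380];b=cv2.imread("pics/side0.png")[230:350,270:430]
cv2.imwrite("pics/c.png",cv2.resize(np.hstack([a,b]),None,fx=2.5,fy=2.5,interpolation=cv2.INTER_CUBIC))
E
```

```text
cap (array([ 5.46651651e-01, -2.14081030e-04,  1.03326583e-01]), np.float64(0.000789741580110952)) [ 0.55679925 -0.00749853  0.112     ] [0.53947616 0.01021729 0.112     ]
knob (array([0.54611935, 0.15969558, 0.18564137]), np.float64(0.0013246641464169904))
st [ 0.50767389 -0.00633953  0.144     ]
st [0.55195283 0.04812352 0.144     ]
st [ 0.61240877 -0.00660794  0.144     ]
st [ 0.56802153 -0.06131693  0.144     ]
st side [0.59246571 0.00625408 0.144     ]
st side [ 0.54467786 -0.04379101  0.144     ]
st side [0.49062026 0.00737241 0.144     ]
st side [0.53895534 0.05712622 0.144     ]
can [0.72584406 0.33326133 0.16      ] [0.71533786 0.34431578 0.16      ]
```

View pics/c.png

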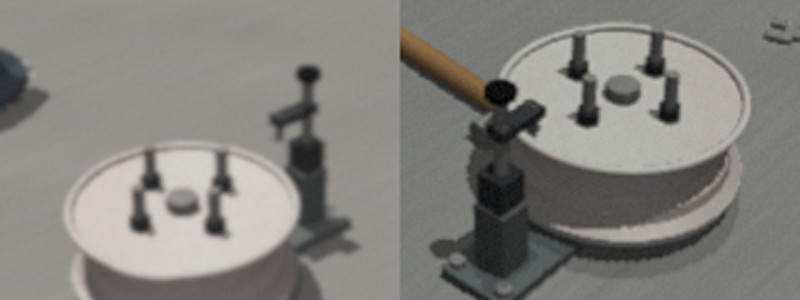

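The crop shows the stud tops and cap clearly, and the studs sit roughly along world ±x/±y. Next I move above the wheel for a wrist view.

{"api": "move_arm", "payload": {"delta_pos": [[0.43,0.94,0.28],[0.43,0.94,0.28],[0.43,0.94,0.28],[0.43,0.94,0.28],[0.43,0.94,0.28],[0.43,0.94,0.28],[0.43,0.94,0.28],[0.43,0.94,0.28]], "delta_rot": [[0,0,0.58],[0,0,0.58],[0,0,0.58],[0,0,0.58],[0,0,0.58],[0,0,0.58],[0,0,0.58],[0,0,0.58]], "gripper": 1, "newtons": 10}}

```text
t: 0.77
eef_pos: [0.3423, -0.404, 0.2898]
eef_rot: [[0.719, 0.696, -0.001], [0.696, -0.719, 0.0], [-0.0, -0.001, -1.0]]
force: [1.4, -0.2, -0.1]
width: 0.0415
```

{"api": "move_arm", "payload": {"delta_pos": [[0.43,0.94,0.28],[0.43,0.94,0.28],[0.43,0.94,0.28],[0.43,0.94,0.28],[0.43,0.94,0.28],[0.43,0.94,0.28],[0.43,0.94,0.28],[0.43,0.94,0.28]], "delta_rot": [[0,0,0.58],[0,0,0.58],[0,0,0.58],[0,0,0.58],[0,0,0.58],[0,0,0.58],[0,0,0.58],[0,0,0.58]]}}

```text
t: 1.43
eef_pos: [0.4454, -0.1786, 0.3571]
eef_rot: [[0.386, 0.922, -0.0], [0.922, -0.386, -0.0], [-0.0, -0.0, -1.0]]
force: [0.5, -0.2, -0.3]
width: 0.0007
```

{"api": "move_arm", "payload": {"delta_pos": [[0.43,0.94,0.28],[0.43,0.94,0.28],[0.43,0.94,0.28],[0.43,0.94,0.28],[0.43,0.94,0.28],[0.43,0.94,0.28],[0.43,0.94,0.28],[0,0,0]], "delta_rot": [[0,0,0.58],[0,0,0.58],[0,0,0.58],[0,0,0.58],[0,0,0.58],[0,0,0.58],[0,0,0.58],[0,0,0]]}}

```text
t: 2.1
eef_pos: [0.537, 0.0246, 0.417]
eef_rot: [[0.033, 0.999, 0.003], [0.999, -0.033, 0.005], [0.005, 0.003, -1.0]]
force: [0.0, 0.2, 0.2]
width: 0.0003
```

Run:
```python
from h import *
c=viewer.get_calibration("wrist"); im=viewer.grab_frame("wrist"); cv2.imwrite("pics/w1.png",im[:,:,::-1])
import pickle; pickle.dump(c,open("w1.pkl","wb"))
T=np.array(c["world_from_camera"]);print(T.round(3),np.array(c["camera_matrix"]).round(1),c["distortion"])
s=sensors.state();print(s["t"],s["eef_pos"],s["qpos"].round(2),s["eef_rot"].round(3))
for n,a,b in [("cap",(292.8,228.8),(358.8,263.6)),("s",(280,210),(341.6,244)),("s",(309,210.8),(372.4,243.6))]:
  pass
print(tri((292.8,228.8),(358.8,263.6)))
print(tri((280,210),(378.8,260)),tri((309,210.8),(346,260.8)),tri((306,226.8),(341.6,244)),tri((275.6,226),(372.4,243.6)))
```

```text
[[ 0.999  0.033  0.007  0.54 ]
 [-0.034  0.954  0.298  0.106]
 [ 0.003 -0.298  0.955  0.58 ]
 [ 0.     0.     0.     1.   ]] [[432.3   0.  322.4]
 [  0.  432.3 244. ]
 [  0.    0.    1. ]] [0.01689736 0.         0.         0.         0.        ]
2.15 [0.53615515 0.02116049 0.41607171] [ 0.44  0.18 -0.66  1.53  0.11  1.46 -0.26] [[ 0.038  0.999  0.001]
 [ 0.999 -0.038  0.002]
 [ 0.002  0.001 -1.   ]]
(array([ 5.48879968e-01, -3.52253312e-04,  1.08378114e-01]), np.float64(0.0011840168057364027))
(array([ 0.49976475, -0.0027991 ,  0.13926232]), np.float64(0.0026509595145018682)) (array([0.54837624, 0.04843241, 0.14033914]), np.float64(0.003784407810063696)) (array([0.59843496, 0.00223106, 0.13924993]), np.float64(0.0025561542802449103)) (array([ 0.55008314, -0.04867815,  0.13765163]), np.float64(0.0009863862589894763))
```

View pics/w1.png

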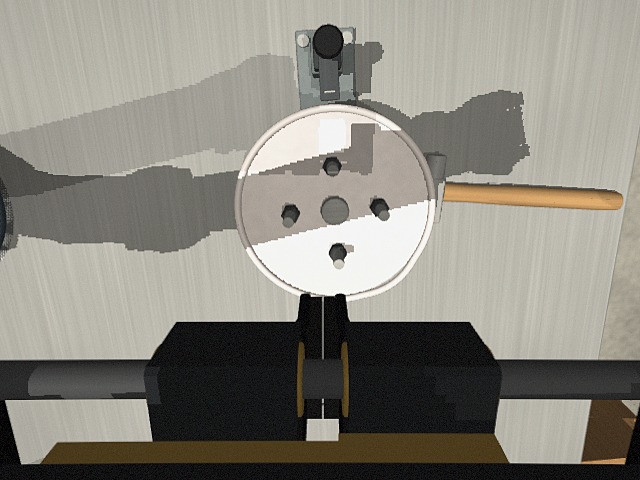

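The wrist view shows the wheel centred at about (335,205), with studs around it. The pointer knob is at (328,42), and there is a visible bulge in the edge near (385,290). I measure the rim and studs.

Run:
```python
from h import *
import pickle
from scipy.optimize import least_squares
c=pickle.load(open("w1.pkl","rb")); im=cv2.imread("pics/w1.png")
g=cv2.GaussianBlur(im,(0,0),1).astype(float)
cap=onz("wrist",(335,210),.112,c); print("cap",cap)
for uv in [(339,264),(290.5,211),(378,206),(332,166)]:
  pass
def scan(C,lo,hi,z):
    out=[]
    for th in np.radians(np.arange(0,360,3)):
        rs=np.arange(lo,hi,.0004)
        uv=np.array([proj("wrist",[C[0]+r*np.cos(th),C[1]+r*np.sin(th),z],c) for r in rs],np.float32)
        v=np.stack([cv2.remap(g[:,:,k],uv[:,0:1],uv[:,1:2],1)[:,0] for k in range(3)],1).mean(1)
        d=np.diff(v); k=np.argmin(d); out.append((th,rs[k],d[k]))
    return np.array(out)
C=cap[:2]
for _ in range(3):
    o=scan(C,.108,.123,.104)
    P=C+np.c_[np.cos(o[:,0]),np.sin(o[:,0])]*o[:,1:2]
    r=least_squares(lambda p:np.hypot(*(P-p[:2]).T)-p[2],[*C,.114],loss="soft_l1",f_scale=.0007).x; C=r[:2]
print("rim",r)
for th,rr,d in o: print(int(np.degrees(th)+.5),round((rr-r[2])*1e3,1),int(d),end=" | ")
print()
# dark knob, studs: thresholds
gray=cv2.cvtColor(im,cv2.COLOR_BGR2GRAY)
m=(gray[0:75,290:370]<40).astype(np.uint8); n,l,s,cc=cv2.connectedComponentsWithStats(m)
for i in range(1,n):
    if s[i,4]>50: print("dark",s[i]+[290,0,0,0,0],cc[i]+[290,0])
crop=im[140:290,260:410]; cv2.imwrite("pics/w1c.png",cv2.resize(np.hstack([crop,np.zeros_like(crop[:,:5]),im[5:155,260:410]]),None,fx=2.6,fy=2.6,interpolation=cv2.INTER_CUBIC))
```

```text
cap [ 0.55148496 -0.00156033  0.112     ]
rim [ 0.5512015  -0.00326621  0.11257776]
0 -1.0 -14 | 3 -1.0 -17 | 6 7.4 -9 | 9 9.0 -9 | 12 -0.6 -6 | 15 -0.6 -7 | 18 -1.0 -6 | 21 -0.2 -7 | 24 -0.2 -9 | 27 -0.2 -11 | 30 0.2 -10 | 33 -0.6 -7 | 36 -0.2 -7 | 39 -0.6 -7 | 42 -0.2 -6 | 45 -0.6 -6 | 48 -0.6 -6 | 51 -0.2 -18 | 54 0.2 -17 | 57 0.2 -18 | 60 -0.2 -18 | 63 0.2 -19 | 66 0.2 -19 | 69 0.2 -18 | 72 0.2 -18 | 75 0.2 -18 | 78 0.2 -21 | 81 0.6 -21 | 84 0.2 -25 | 87 0.6 -24 | 90 -0.2 -19 | 93 0.2 -17 | 96 0.2 -15 | 99 -0.2 -13 | 102 0.2 -13 | 105 -0.6 -12 | 108 -0.2 -10 | 111 -0.2 -10 | 114 -0.2 -10 | 117 -0.2 -10 | 120 -0.2 -10 | 123 -0.2 -10 | 126 0.2 -10 | 129 0.2 -10 | 132 0.2 -10 | 135 0.2 -9 | 138 0.2 -10 | 141 0.2 -10 | 144 -0.2 -10 | 147 0.2 -11 | 150 -0.2 -9 | 153 -0.2 -7 | 156 -0.2 -16 | 159 0.6 -16 | 162 -0.2 -6 | 165 0.2 -7 | 168 0.6 -6 | 171 -0.2 -7 | 174 -0.2 -6 | 177 -0.6 -7 | 180 0.2 -7 | 183 0.6 -6 | 186 0.6 -6 | 189 -1.8 -3 | 192 -1.4 -1 | 195 -1.8 -1 | 198 -1.8 -1 | 201 -1.0 -5 | 204 0.2 -8 | 207 0.6 -7 | 210 0.6 -7 | 213 0.2 -7 | 216 0.2 -7 | 219 0.6 -7 | 222 0.6 -7 | 225 0.6 -7 | 228 0.6 -7 | 231 0.2 -7 | 234 -0.2 -7 | 237 0.2 -7 | 240 0.2 -7 | 243 -0.2 -6 | 246 -1.4 -5 | 249 -4.2 -15 | 252 -4.6 -10 | 255 -3.4 -23 | 258 -4.6 -18 | 261 -0.2 -3 | 264 -4.6 -5 | 267 -4.6 -2 | 270 1.0 0 | 273 6.6 0 | 276 -0.6 -5 | 279 -0.6 -6 | 282 0.2 -6 | 285 -0.2 -7 | 288 0.6 -6 | 291 1.4 -7 | 294 1.8 -6 | 297 2.2 -7 | 300 3.0 -7 | 303 3.0 -6 | 306 3.4 -7 | 309 2.6 -7 | 312 2.6 -8 | 315 2.2 -7 | 318 1.0 -8 | 321 1.0 -8 | 324 0.6 -7 | 327 -0.6 -8 | 330 -0.6 -9 | 333 -0.2 -8 | 336 -0.6 -8 | 339 -1.0 -9 | 342 -0.6 -8 | 345 -1.0 -7 | 348 -0.2 -9 | 351 -0.6 -9 | 354 -1.0 -9 | 357 -0.2 -9 | 
dark [313  25  31  34 442] [328.02036199  42.2918552 ]
```

View pics/w1c.png

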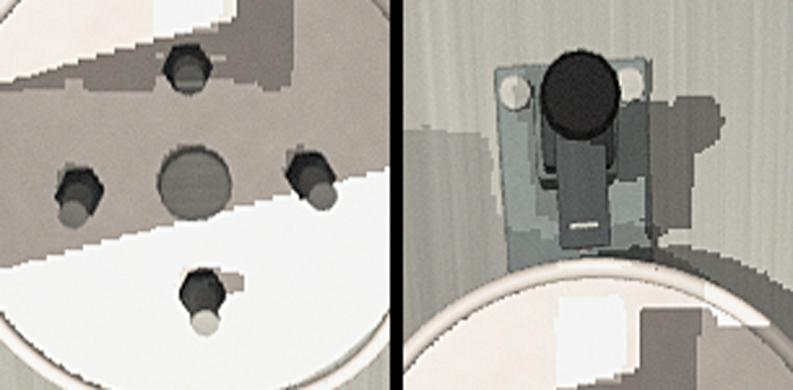

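Run:
```python
from h import *
import pickle
c=pickle.load(open("w1.pkl","rb"))
S=np.array([onz("wrist",p,.144,c)[:2] for p in [(338.8,263.5),(288.5,221.5),(383.5,214.6),(332.7,168.8)]])
print(S,S.mean(0)); d=S-S.mean(0); print(np.hypot(*d.T),np.degrees(np.arctan2(d[:,1],d[:,0])))
print(onz("wrist",(334.6,210.8),.112,c))
for z in (.182,.187,.192): print("knob",z,onz("wrist",(328,41.5),z,c))
# knob triangulate wrist+scene+side
A=[];b=[]
for n,uv,cc in [("wrist",(328,41.5),c),("scene",(343,179.5),None),("side",(310,266),None)]:
    o,v=ray(n,uv,cc); v/=np.linalg.norm(v);M=np.eye(3)-np.outer(v,v);A.append(M);b.append(M@o)
print(np.linalg.lstsq(np.vstack(A),np.hstack(b),rcond=None)[0])
```

```text
[[ 0.55326759 -0.05299076]
 [ 0.50207296 -0.0047699 ]
 [ 0.600723   -0.00085839]
 [ 0.5494621   0.04802538]] [ 0.55138141 -0.00264842]
[0.05037767 0.04935407 0.04937405 0.05071013] [ -87.85430144 -177.53638451    2.07768439   92.16908861]
[ 0.55101907 -0.00245048  0.112     ]
knob 0.182 [0.54753339 0.15906161 0.182     ]
knob 0.187 [0.54743752 0.15839002 0.187     ]
knob 0.192 [0.54734164 0.15771842 0.192     ]
[0.54667138 0.15917693 0.18631488]
```

Bulge middle is at about −55° in the world, and the tip is at about 91°, so the wheel must turn about +146°. I pre-turn the wrist −86° for the +x stud while moving over the knob.

{"api": "move_arm", "payload": {"delta_pos": [[0.022,0.26,-0.38],[0.022,0.26,-0.38],[0.022,0.26,-0.38],[0.022,0.26,-0.38],[0.022,0.26,-0.38],[0.022,0.26,-0.38],[0.022,0.26,-0.38],[0.022,0.26,-0.38]], "delta_rot": [[0,0,-0.95],[0,0,-0.95],[0,0,-0.95],[0,0,-0.95],[0,0,-0.95],[0,0,-0.95],[0,0,-0.95],[0,0,-0.95]]}}

```text
t: 2.82
eef_pos: [0.5405, 0.0782, 0.3233]
eef_rot: [[0.655, 0.755, -0.001], [0.755, -0.655, -0.001], [-0.002, -0.0, -1.0]]
force: [0.1, -0.2, 0.6]
width: 0.0005
```

{"api": "move_arm", "payload": {"delta_pos": [[0.022,0.26,-0.38],[0.022,0.26,-0.38],[0.022,0.26,-0.38],[0.022,0.26,-0.38],[0.022,0.26,-0.38],[0.022,0.26,-0.38],[0.022,0.26,-0.38],[0.022,0.26,-0.38]], "delta_rot": [[0,0,-0.95],[0,0,-0.95],[0,0,-0.95],[0,0,-0.95],[0,0,-0.95],[0,0,-0.95],[0,0,-0.95],[0,0,-0.95]]}}

```text
t: 3.48
eef_pos: [0.5459, 0.1405, 0.2322]
eef_rot: [[0.981, 0.192, -0.001], [0.192, -0.981, -0.001], [-0.001, 0.001, -1.0]]
force: [0.3, 0.3, -1.1]
width: 0.0005
```

{"api": "move_arm", "payload": {"delta_pos": [[0.022,0.26,-0.38],[0.022,0.26,-0.38],[0,0,0],[0,0,0],[0,0,0],[0,0,0]], "delta_rot": [[0,0,-0.95],[0,0,-0.95],[0,0,0],[0,0,0],[0,0,0],[0,0,0]]}}

```text
t: 3.98
eef_pos: [0.5481, 0.1567, 0.2113]
eef_rot: [[0.999, 0.033, 0.001], [0.033, -0.999, -0.0], [0.001, 0.0, -1.0]]
force: [1.1, -0.8, 0.1]
width: 0.0005
```

Run:
```python
from h import *
s=sensors.state();print(s["t"],s["eef_pos"],s["qpos"].round(2),s["force"].round(2))
```

```text
3.9833 [0.54807293 0.15666729 0.21129614] [ 0.02  0.35 -0.48  1.78  0.18  1.05 -2.06] [ 1.1  -0.8   0.13]
```

{"api": "move_arm", "payload": {"delta_pos": [[0,0.07,-0.15],[0,0,-0.15],[0,0,-0.15],[0,0,-0.15],[0,0,-0.15],[0,0,-0.15],[0,0,-0.1],[0,0,-0.1]], "delta_rot": [[0,0,0],[0,0,0],[0,0,0],[0,0,0],[0,0,0],[0,0,0],[0,0,0],[0,0,0]]}}

```text
t: 4.65
eef_pos: [0.5475, 0.1596, 0.1772]
eef_rot: [[0.999, 0.034, -0.0], [0.034, -0.999, -0.0], [-0.0, 0.0, -1.0]]
force: [-0.9, -0.9, 2.1]
width: 0.0008
```

{"api": "move_arm", "payload": {"delta_pos": [[0,0,-0.1],[0,0,-0.1],[0,0,-0.1],[0,0,-0.1]], "delta_rot": [[0,0,0],[0,0,0],[0,0,0],[0,0,0]]}}

```text
t: 4.98
eef_pos: [0.5475, 0.1596, 0.1653]
eef_rot: [[0.999, 0.034, -0.0], [0.034, -0.999, -0.0], [-0.0, 0.0, -1.0]]
force: [-0.9, -0.9, 1.6]
width: 0.0003
```

{"api": "move_arm", "payload": {"delta_pos": [[0,0,-0.07],[0,0,-0.07],[0,0,0]], "delta_rot": [[0,0,0],[0,0,0],[0,0,0]]}}

```text
t: 5.23
eef_pos: [0.5475, 0.1599, 0.1609]
eef_rot: [[0.999, 0.034, -0.0], [0.034, -0.999, 0.0], [-0.0, -0.0, -1.0]]
force: [-0.6, -0.6, 0.0]
width: 0.0008
```

{"api": "move_arm", "payload": {"delta_pos": [[0,0,-0.06],[0,0,-0.04],[0,0,0]], "delta_rot": [[0,0,0],[0,0,0],[0,0,0]]}}

```text
t: 5.48
eef_pos: [0.5477, 0.1601, 0.1585]
eef_rot: [[0.999, 0.034, 0.001], [0.034, -0.999, 0.0], [0.001, -0.0, -1.0]]
force: [-0.8, 0.2, 1.8]
width: 0.0005
```

{"api": "move_arm", "payload": {"delta_pos": [[0,0,-0.04],[0,0,0],[0,0,0]], "delta_rot": [[0,0,0],[0,0,0],[0,0,0]]}}

```text
t: 5.73
eef_pos: [0.5477, 0.1601, 0.1584]
eef_rot: [[0.999, 0.034, 0.001], [0.034, -0.999, -0.0], [0.001, 0.0, -1.0]]
force: [-2.8, -1.8, 8.2]
width: 0.0006
```

{"api": "move_arm", "payload": {"delta_pos": [[0,0,-0.04],[0,0,0],[0,0,0]], "delta_rot": [[0,0,0],[0,0,0],[0,0,0]]}}

```text
t: 5.98
eef_pos: [0.5478, 0.1602, 0.1583]
eef_rot: [[0.999, 0.034, 0.001], [0.034, -0.999, -0.0], [0.001, 0.0, -1.0]]
force: [-4.0, -1.6, 14.5]
width: 0.0006
```

The pointer is seated: z stops at 0.158 while the force builds to 14 N. Next I lift, open and go to the +x stud.

{"api": "move_arm", "payload": {"delta_pos": [[0,0,0.4],[0,0,0.7],[0,0,0.7],[0.15,-0.45,0],[0.3,-0.89,0],[0.3,-0.89,0],[0.3,-0.89,0],[0.3,-0.89,0]], "delta_rot": [[0,0,0],[0,0,0],[0,0,0],[0,0,0],[0,0,0],[0,0,0],[0,0,0],[0,0,0]], "gripper": 0.55, "newtons": 10}}

```text
t: 6.65
eef_pos: [0.5885, 0.0384, 0.2102]
eef_rot: [[0.999, 0.034, 0.001], [0.034, -0.999, 0.0], [0.001, -0.0, -1.0]]
force: [0.3, -0.1, 1.1]
width: 0.0379
```

{"api": "move_arm", "payload": {"delta_pos": [[0.3,-0.89,0],[0.15,-0.45,0],[0,0,-0.2],[0,0,-0.4],[0,0,0],[0,0,0]], "delta_rot": [[0,0,0],[0,0,0],[0,0,0],[0,0,0],[0,0,0],[0,0,0]]}}

```text
t: 7.15
eef_pos: [0.6002, 0.0017, 0.1907]
eef_rot: [[0.999, 0.037, -0.003], [0.037, -0.999, 0.001], [-0.003, -0.001, -1.0]]
force: [-0.4, 0.2, -0.1]
width: 0.0392
```

Run:
```python
from h import *
c=viewer.get_calibration("wrist"); im=viewer.grab_frame("wrist"); cv2.imwrite("pics/w2.png",im[:,:,::-1])
s=sensors.state();print(s["t"],s["eef_pos"],s["qpos"].round(2),s["force"].round(2),s["width"])
```

```text
7.2 [0.60079029 0.00154163 0.1914187 ] [ 0.24  0.41 -0.41  1.73  0.18  1.04 -1.77] [-0.43 -0.71  1.1 ] 0.03900379178799431
```

View pics/w2.png

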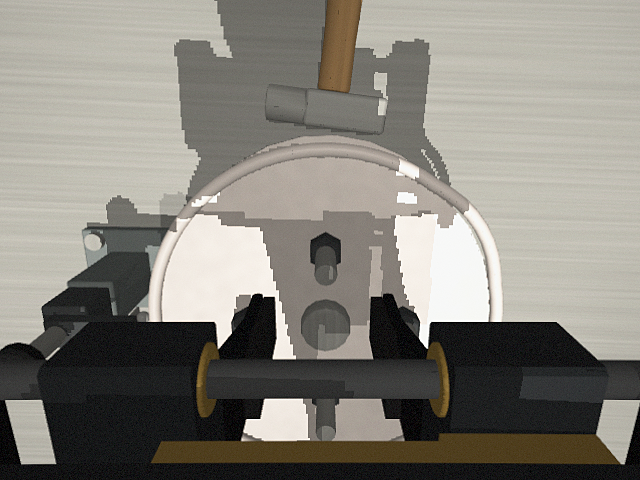

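The wrist view has the +x stud top at about (325,280), centred between the fingers (tips at columns 262 and 385). I compute the stud's offset from the TCP.

Run:
```python
from h import *
print(onz("wrist",(325.5,279),.144),onz("wrist",(326,324),.112), proj("wrist",[.6012,-.0008,.144]))
```

```text
[ 0.59917364 -0.00184292  0.144     ] [ 0.55586279 -0.00400356  0.112     ] [323.6507925  275.32962046]
```

{"api": "move_arm", "payload": {"delta_pos": [[0,-0.08,-0.45],[0,0,-0.45],[0,0,-0.45],[0,0,-0.45],[0,0,-0.4],[0,0,-0.2],[0,0,0],[0,0,0]], "delta_rot": [[0,0,0],[0,0,0],[0,0,0],[0,0,0],[0,0,0],[0,0,0],[0,0,0],[0,0,0]]}}

```text
t: 7.87
eef_pos: [0.6017, -0.0026, 0.1201]
eef_rot: [[0.999, 0.034, 0.0], [0.034, -0.999, 0.0], [0.0, -0.0, -1.0]]
force: [-0.0, 0.4, 0.7]
width: 0.0392
```

{"api": "move_arm", "payload": {"delta_pos": [[0,0,0],[0,0,0],[0,0,0],[0,0,0],[0,0,0]], "delta_rot": [[0,0,0],[0,0,0],[0,0,0],[0,0,0],[0,0,0]], "gripper": 1, "newtons": 8}}

```text
t: 8.28
eef_pos: [0.6019, -0.0019, 0.1205]
eef_rot: [[0.999, 0.034, 0.001], [0.034, -0.999, 0.002], [0.001, -0.002, -1.0]]
force: [-0.3, 2.8, 0.9]
width: 0.0137
```

Run:
```python
from h import *
s=sensors.state();print(s["t"],s["eef_pos"],s["force"].round(2),s["ft_torque"].round(2),s["width"])
# arc increments: centre, step 3.6 deg
c=np.array([.5507,-.002]);th0=np.degrees(np.arctan2(*(s["eef_pos"][:2]-c)[::-1]));print(th0,np.hypot(*(s["eef_pos"][:2]-c)))
for st in (3.6,2.0):
  a=np.radians(2+np.arange(0,180,st)); P=.05*np.c_[np.cos(a),np.sin(a)]; print(st,(np.diff(P,axis=0)/.03).round(3).tolist())
```

```text
8.2833 [ 0.60191009 -0.00192726  0.12045293] [-0.28  2.78  0.89] [ 0.85 -0.11  0.01] 0.013721920299581634
0.08138978551613603 0.05121014521905258
3.6 [[-0.007, 0.104], [-0.013, 0.104], [-0.02, 0.103], [-0.026, 0.101], [-0.033, 0.099], [-0.039, 0.097], [-0.045, 0.095], [-0.051, 0.092], [-0.056, 0.088], [-0.062, 0.084], [-0.067, 0.08], [-0.072, 0.076], [-0.077, 0.071], [-0.081, 0.066], [-0.085, 0.061], [-0.089, 0.056], [-0.092, 0.05], [-0.095, 0.044], [-0.097, 0.038], [-0.1, 0.032], [-0.102, 0.026], [-0.103, 0.019], [-0.104, 0.013], [-0.105, 0.006], [-0.105, -0.0], [-0.104, -0.007], [-0.104, -0.013], [-0.103, -0.02], [-0.101, -0.026], [-0.099, -0.033], [-0.097, -0.039], [-0.095, -0.045], [-0.092, -0.051], [-0.088, -0.056], [-0.084, -0.062], [-0.08, -0.067], [-0.076, -0.072], [-0.071, -0.077], [-0.066, -0.081], [-0.061, -0.085], [-0.056, -0.089], [-0.05, -0.092], [-0.044, -0.095], [-0.038, -0.097], [-0.032, -0.1], [-0.026, -0.102], [-0.019, -0.103], [-0.013, -0.104], [-0.006, -0.105]]
2.0 [[-0.003, 0.058], [-0.005, 0.058], [-0.007, 0.058], [-0.009, 0.057], [-0.011, 0.057], [-0.013, 0.05
[... 747 characters left out ...]
11], [-0.057, -0.013], [-0.056, -0.015], [-0.056, -0.017], [-0.055, -0.019], [-0.054, -0.021], [-0.054, -0.023], [-0.053, -0.025], [-0.052, -0.026], [-0.051, -0.028], [-0.05, -0.03], [-0.049, -0.032], [-0.048, -0.033], [-0.046, -0.035], [-0.045, -0.037], [-0.044, -0.038], [-0.043, -0.04], [-0.041, -0.041], [-0.04, -0.043], [-0.038, -0.044], [-0.037, -0.045], [-0.035, -0.046], [-0.033, -0.048], [-0.032, -0.049], [-0.03, -0.05], [-0.028, -0.051], [-0.026, -0.052], [-0.025, -0.053], [-0.023, -0.054], [-0.021, -0.054], [-0.019, -0.055], [-0.017, -0.056], [-0.015, -0.056], [-0.013, -0.057], [-0.011, -0.057], [-0.009, -0.057], [-0.007, -0.058], [-0.005, -0.058], [-0.003, -0.058], [-0.001, -0.058]]
```

The stud is gripped. I start turning at 3.6° per row, about 8 s a turn.

{"api": "move_arm", "payload": {"delta_pos": [[-0.007,0.104,0],[-0.013,0.104,0],[-0.02,0.103,0],[-0.026,0.101,0],[-0.033,0.099,0],[-0.039,0.097,0],[-0.045,0.095,0],[-0.051,0.092,0]], "delta_rot": [[0,0,0.72],[0,0,0.72],[0,0,0.72],[0,0,0.72],[0,0,0.72],[0,0,0.72],[0,0,0.72],[0,0,0.72]]}}

```text
t: 8.95
eef_pos: [0.5966, 0.0207, 0.1205]
eef_rot: [[0.858, 0.513, 0.005], [0.513, -0.858, 0.0], [0.004, 0.002, -1.0]]
force: [5.0, 1.4, -2.4]
width: 0.012
```

{"api": "move_arm", "payload": {"delta_pos": [[-0.056,0.088,0],[-0.062,0.084,0],[-0.067,0.08,0],[-0.072,0.076,0],[-0.077,0.071,0],[-0.081,0.066,0],[-0.085,0.061,0],[-0.089,0.056,0]], "delta_rot": [[0,0,0.72],[0,0,0.72],[0,0,0.72],[0,0,0.72],[0,0,0.72],[0,0,0.72],[0,0,0.72],[0,0,0.72]]}}

```text
t: 9.62
eef_pos: [0.5795, 0.0405, 0.1205]
eef_rot: [[0.503, 0.864, 0.007], [0.864, -0.504, 0.004], [0.007, 0.004, -1.0]]
force: [6.3, 3.9, -4.8]
width: 0.0116
```

{"api": "move_arm", "payload": {"delta_pos": [[-0.092,0.05,0],[-0.095,0.044,0],[-0.097,0.038,0],[-0.1,0.032,0],[-0.102,0.026,0],[-0.103,0.019,0],[-0.104,0.013,0],[-0.105,0.006,0]], "delta_rot": [[0,0,0.72],[0,0,0.72],[0,0,0.72],[0,0,0.72],[0,0,0.72],[0,0,0.72],[0,0,0.72],[0,0,0.72]]}}

```text
t: 10.28
eef_pos: [0.5544, 0.0492, 0.1205]
eef_rot: [[0.024, 1.0, 0.005], [1.0, -0.024, 0.007], [0.007, 0.005, -1.0]]
force: [2.8, 8.0, -3.5]
width: 0.0118
```

{"api": "move_arm", "payload": {"delta_pos": [[-0.105,0,0],[-0.104,-0.007,0],[-0.104,-0.013,0],[-0.103,-0.02,0],[-0.101,-0.026,0],[-0.099,-0.033,0],[-0.097,-0.039,0],[-0.095,-0.045,0]], "delta_rot": [[0,0,0.72],[0,0,0.72],[0,0,0.72],[0,0,0.72],[0,0,0.72],[0,0,0.72],[0,0,0.72],[0,0,0.72]]}}

```text
t: 10.95
eef_pos: [0.5284, 0.0441, 0.1205]
eef_rot: [[-0.461, 0.887, 0.001], [0.887, 0.461, 0.007], [0.005, 0.004, -1.0]]
force: [-1.4, 8.9, -0.5]
width: 0.0116
```

Run:
```python
from h import *
s=sensors.state();print(s["t"],s["eef_pos"],s["qpos"].round(2),s["force"].round(2),s["ft_torque"].round(2))
P=np.array([[.6019,-.0019],[.5966,.0207],[.5795,.0405],s["eef_pos"][:2]])
A=np.c_[2*P,np.ones(len(P))];x=np.linalg.lstsq(A,(P**2).sum(1),rcond=None)[0];print(x[:2],np.sqrt(x[2]+x[:2]@x[:2]))
```

```text
10.95 [0.52835873 0.04411555 0.12048466] [ 0.54  0.51 -0.91  1.94  0.5   0.93 -0.14] [-1.38  8.94 -0.53] [1.91 0.14 0.05]
[ 0.55077067 -0.00180795] 0.05110712321058935
```

Now the rub zone: 2° per row, sampled every 4°, with a 20 N grip so the stud cannot force the jaws open.

{"api": "move_arm", "payload": {"delta_pos": [[-0.051,-0.028,0],[-0.05,-0.03,0],[-0.049,-0.032,0],[-0.048,-0.033,0]], "delta_rot": [[0,0,0.4],[0,0,0.4],[0,0,0.4],[0,0,0.4]], "newtons": 20}}

```text
t: 11.28
eef_pos: [0.522, 0.0405, 0.1205]
eef_rot: [[-0.579, 0.815, 0.0], [0.815, 0.579, 0.007], [0.005, 0.004, -1.0]]
force: [-2.0, 7.9, -0.2]
width: 0.0116
```

{"api": "move_arm", "payload": {"delta_pos": [[-0.046,-0.035,0],[-0.045,-0.037,0]], "delta_rot": [[0,0,0.4],[0,0,0.4]]}}

```text
t: 11.45
eef_pos: [0.5191, 0.0384, 0.1205]
eef_rot: [[-0.635, 0.773, -0.0], [0.773, 0.635, 0.007], [0.005, 0.004, -1.0]]
force: [-2.7, 9.4, 0.5]
width: 0.0114
```

{"api": "move_arm", "payload": {"delta_pos": [[-0.044,-0.038,0],[-0.043,-0.04,0]], "delta_rot": [[0,0,0.4],[0,0,0.4]]}}

```text
t: 11.62
eef_pos: [0.5163, 0.036, 0.1205]
eef_rot: [[-0.687, 0.726, -0.0], [0.726, 0.687, 0.006], [0.005, 0.004, -1.0]]
force: [-3.5, 8.8, 1.6]
width: 0.0115
```

{"api": "move_arm", "payload": {"delta_pos": [[-0.041,-0.041,0],[-0.04,-0.043,0]], "delta_rot": [[0,0,0.4],[0,0,0.4]]}}

```text
t: 11.78
eef_pos: [0.5142, 0.034, 0.1205]
eef_rot: [[-0.736, 0.677, 0.001], [0.677, 0.736, 0.008], [0.005, 0.006, -1.0]]
force: [-1.3, 10.1, -2.6]
width: 0.0112
```

{"api": "move_arm", "payload": {"delta_pos": [[-0.038,-0.044,0],[-0.037,-0.045,0]], "delta_rot": [[0,0,0.4],[0,0,0.4]]}}

```text
t: 11.95
eef_pos: [0.5126, 0.0324, 0.1205]
eef_rot: [[-0.782, 0.624, 0.002], [0.624, 0.782, 0.01], [0.004, 0.009, -1.0]]
force: [2.4, 14.0, -5.5]
width: 0.011
```

{"api": "move_arm", "payload": {"delta_pos": [[-0.035,-0.046,0],[-0.033,-0.048,0]], "delta_rot": [[0,0,0.4],[0,0,0.4]]}}

```text
t: 12.12
eef_pos: [0.5114, 0.0306, 0.1206]
eef_rot: [[-0.824, 0.567, 0.005], [0.567, 0.824, 0.013], [0.003, 0.013, -1.0]]
force: [3.5, 16.9, -8.8]
width: 0.0114
```

{"api": "move_arm", "payload": {"delta_pos": [[-0.032,-0.049,0],[-0.03,-0.05,0]], "delta_rot": [[0,0,0.4],[0,0,0.4]]}}

```text
t: 12.28
eef_pos: [0.5099, 0.0285, 0.1206]
eef_rot: [[-0.861, 0.508, 0.005], [0.508, 0.861, 0.014], [0.003, 0.015, -1.0]]
force: [3.6, 16.9, -10.2]
width: 0.0113
```

{"api": "move_arm", "payload": {"delta_pos": [[-0.028,-0.051,0],[-0.026,-0.052,0]], "delta_rot": [[0,0,0.4],[0,0,0.4]]}}

```text
t: 12.45
eef_pos: [0.508, 0.0257, 0.1206]
eef_rot: [[-0.895, 0.446, 0.005], [0.446, 0.895, 0.015], [0.002, 0.015, -1.0]]
force: [2.4, 17.8, -8.8]
width: 0.0112
```

{"api": "move_arm", "payload": {"delta_pos": [[-0.025,-0.053,0],[-0.023,-0.054,0]], "delta_rot": [[0,0,0.4],[0,0,0.4]]}}

```text
t: 12.62
eef_pos: [0.5058, 0.022, 0.1205]
eef_rot: [[-0.924, 0.382, 0.003], [0.382, 0.924, 0.013], [0.002, 0.013, -1.0]]
force: [0.2, 14.7, -5.5]
width: 0.0115
```

{"api": "move_arm", "payload": {"delta_pos": [[-0.021,-0.054,0],[-0.019,-0.055,0]], "delta_rot": [[0,0,0.4],[0,0,0.4]]}}

```text
t: 12.78
eef_pos: [0.5034, 0.017, 0.1205]
eef_rot: [[-0.948, 0.317, -0.0], [0.317, 0.948, 0.009], [0.003, 0.009, -1.0]]
force: [-4.4, 10.7, 0.5]
width: 0.0116
```

{"api": "move_arm", "payload": {"delta_pos": [[-0.017,-0.056,0],[-0.015,-0.056,0]], "delta_rot": [[0,0,0.4],[0,0,0.4]]}}

```text
t: 12.95
eef_pos: [0.5018, 0.011, 0.1204]
eef_rot: [[-0.968, 0.252, -0.002], [0.252, 0.968, 0.004], [0.003, 0.003, -1.0]]
force: [-3.5, 5.5, 4.9]
width: 0.0117
```

{"api": "move_arm", "payload": {"delta_pos": [[-0.013,-0.057,0],[-0.011,-0.057,0]], "delta_rot": [[0,0,0.4],[0,0,0.4]]}}

```text
t: 13.12
eef_pos: [0.501, 0.007, 0.1205]
eef_rot: [[-0.983, 0.184, -0.003], [0.184, 0.983, 0.003], [0.003, 0.003, -1.0]]
force: [-5.9, 5.1, 5.1]
width: 0.0111
```

{"api": "move_arm", "payload": {"delta_pos": [[0.011,0.057,0],[0.013,0.057,0]], "delta_rot": [[0,0,-0.4],[0,0,-0.4]]}}

```text
t: 13.28
eef_pos: [0.5016, 0.0082, 0.1204]
eef_rot: [[-0.966, 0.258, -0.004], [0.258, 0.966, -0.0], [0.004, -0.001, -1.0]]
force: [-8.0, 0.6, 8.4]
width: 0.0115
```

{"api": "move_arm", "payload": {"delta_pos": [[0.015,0.056,0],[0.017,0.056,0]], "delta_rot": [[0,0,-0.4],[0,0,-0.4]]}}

```text
t: 13.45
eef_pos: [0.5025, 0.0117, 0.1204]
eef_rot: [[-0.946, 0.324, -0.004], [0.324, 0.946, -0.0], [0.004, -0.002, -1.0]]
force: [-7.0, 1.6, 7.4]
width: 0.0114
```

{"api": "move_arm", "payload": {"delta_pos": [[0.019,0.055,0],[0.021,0.054,0]], "delta_rot": [[0,0,-0.4],[0,0,-0.4]]}}

```text
t: 13.62
eef_pos: [0.5036, 0.0151, 0.1204]
eef_rot: [[-0.921, 0.389, -0.004], [0.389, 0.921, -0.0], [0.004, -0.002, -1.0]]
force: [-7.5, 0.8, 8.7]
width: 0.0116
```

{"api": "move_arm", "payload": {"delta_pos": [[0.023,0.054,0],[0.025,0.053,0]], "delta_rot": [[0,0,-0.4],[0,0,-0.4]]}}

```text
t: 13.78
eef_pos: [0.5044, 0.0168, 0.1203]
eef_rot: [[-0.891, 0.453, -0.006], [0.453, 0.891, -0.004], [0.004, -0.006, -1.0]]
force: [-8.9, -4.1, 13.2]
width: 0.0115
```

{"api": "move_arm", "payload": {"delta_pos": [[0.026,0.052,0],[0.028,0.051,0]], "delta_rot": [[0,0,-0.4],[0,0,-0.4]]}}

```text
t: 13.95
eef_pos: [0.5052, 0.0181, 0.1202]
eef_rot: [[-0.857, 0.515, -0.009], [0.515, 0.857, -0.007], [0.004, -0.011, -1.0]]
force: [-12.7, -6.7, 16.6]
width: 0.0109
```

{"api": "move_arm", "payload": {"delta_pos": [[0.03,0.05,0],[0.032,0.049,0]], "delta_rot": [[0,0,-0.4],[0,0,-0.4]]}}

```text
t: 14.12
eef_pos: [0.5061, 0.0196, 0.1201]
eef_rot: [[-0.818, 0.574, -0.011], [0.575, 0.818, -0.01], [0.003, -0.015, -1.0]]
force: [-14.1, -9.3, 19.5]
width: 0.011
```

{"api": "move_arm", "payload": {"delta_pos": [[0.033,0.048,0],[0.035,0.046,0]], "delta_rot": [[0,0,-0.4],[0,0,-0.4]]}}

```text
t: 14.28
eef_pos: [0.5072, 0.0215, 0.1201]
eef_rot: [[-0.776, 0.631, -0.013], [0.631, 0.776, -0.012], [0.003, -0.018, -1.0]]
force: [-16.0, -10.6, 22.3]
width: 0.0113
```

{"api": "move_arm", "payload": {"delta_pos": [[0.037,0.045,0],[0.038,0.044,0]], "delta_rot": [[0,0,-0.4],[0,0,-0.4]]}}

```text
t: 14.45
eef_pos: [0.5089, 0.0242, 0.1201]
eef_rot: [[-0.73, 0.683, -0.015], [0.683, 0.73, -0.012], [0.002, -0.019, -1.0]]
force: [-18.6, -9.4, 22.6]
width: 0.0113
```

{"api": "move_arm", "payload": {"delta_pos": [[0.04,0.043,0],[0.041,0.041,0]], "delta_rot": [[0,0,-0.4],[0,0,-0.4]]}}

```text
t: 14.62
eef_pos: [0.5113, 0.0278, 0.1201]
eef_rot: [[-0.681, 0.732, -0.014], [0.732, 0.681, -0.01], [0.002, -0.017, -1.0]]
force: [-16.5, -6.4, 20.1]
width: 0.0113
```

{"api": "move_arm", "payload": {"delta_pos": [[0.043,0.04,0],[0.044,0.038,0]], "delta_rot": [[0,0,-0.4],[0,0,-0.4]]}}

```text
t: 14.78
eef_pos: [0.5154, 0.0322, 0.1201]
eef_rot: [[-0.629, 0.778, -0.01], [0.778, 0.629, -0.005], [0.002, -0.011, -1.0]]
force: [-9.4, -1.5, 10.0]
width: 0.0115
```

{"api": "move_arm", "payload": {"delta_pos": [[0.045,0.037,0],[0.046,0.035,0]], "delta_rot": [[0,0,-0.4],[0,0,-0.4]]}}

```text
t: 14.95
eef_pos: [0.5203, 0.0363, 0.1201]
eef_rot: [[-0.574, 0.819, -0.005], [0.819, 0.574, -0.001], [0.002, -0.004, -1.0]]
force: [-5.5, 0.9, 5.9]
width: 0.0113
```

{"api": "move_arm", "payload": {"delta_pos": [[0.048,0.033,0],[0.049,0.032,0]], "delta_rot": [[0,0,-0.4],[0,0,-0.4]]}}

```text
t: 15.12
eef_pos: [0.5231, 0.0383, 0.1201]
eef_rot: [[-0.515, 0.857, -0.005], [0.857, 0.515, -0.001], [0.002, -0.005, -1.0]]
force: [-7.8, 2.0, 5.7]
width: 0.0112
```

```bash
cat > an.py <<'E'
import numpy as np
F=np.array([[.522,.0405,0,.007,-2,7.9],[.5191,.0384,0,.007,-2.7,9.4],[.5163,.036,0,.006,-3.5,8.8],[.5142,.034,.001,.008,-1.3,10.1],[.5126,.0324,.002,.01,2.4,14],[.5114,.0306,.005,.013,3.5,16.9],[.5099,.0285,.005,.014,3.6,16.9],[.508,.0257,.005,.015,2.4,17.8],[.5058,.022,.003,.013,.2,14.7],[.5034,.017,0,.009,-4.4,10.7],[.5018,.011,-.002,.004,-3.5,5.5],[.501,.007,-.003,.003,-5.9,5.1]])
B=np.array([[.5016,.0082,-.004,0,-8,.6],[.5025,.0117,-.004,0,-7,1.6],[.5036,.0151,-.004,0,-7.5,.8],[.5044,.0168,-.006,-.004,-8.9,-4.1],[.5052,.0181,-.009,-.007,-12.7,-6.7],[.5061,.0196,-.011,-.01,-14.1,-9.3],[.5072,.0215,-.013,-.012,-16,-10.6],[.5089,.0242,-.015,-.012,-18.6,-9.4],[.5113,.0278,-.014,-.01,-16.5,-6.4],[.5154,.0322,-.01,-.005,-9.4,-1.5],[.5203,.0363,-.005,-.001,-5.5,.9],[.5231,.0383,-.005,-.001,-7.8,2]])
allp=[]
def an(D,c=(.5508,-.0018)):
    g=D[:,:2]-.019*D[:,2:4]-c; th=np.arctan2(g[:,1],g[:,0]); t=np.c_[-np.sin(th),np.cos(th)]
    return np.degrees(th),(D[:,4:]*t).sum(1),np.hypot(*g.T)*1e3
for n,D in (("F",F),("B",B)):
    a,f,r=an(D); print(n); print(np.c_[a,f,r].round(1).tolist())
    w=np.abs(f)-2; k=w>3.5; print("centroid",(a*np.clip(w,0,None)).sum()/np.clip(w,0,None).sum(), "parab",(lambda p:-p[1]/2/p[0])(np.polyfit(a[k]-148,w[k],2))+148)
    for lev in (4,6,8,10):
        o=np.argsort(a);A=a[o];W=w[o];i=np.argmax(W);print(lev,np.interp(lev,W[:i+1],A[:i+1]).round(1),np.interp(-lev,-W[i:],A[i:]).round(1))
E
python3 an.py
```

```text
F
[[124.3, -2.8, 51.1], [128.4, -3.7, 51.1], [132.5, -3.4, 51.1], [135.8, -6.3, 51.1], [138.3, -12.1, 51.2], [140.9, -15.3, 50.9], [143.8, -15.8, 50.8], [147.6, -16.3, 50.8], [152.4, -13.1, 50.8], [158.5, -8.3, 50.9], [165.4, -4.4, 50.6], [170.0, -4.0, 50.5]]
centroid 145.78995797691337 parab 147.1193579387008
4 135.4 162.7
6 136.5 159.2
8 137.4 156.4
10 138.3 153.8
B
[[168.5, 1.0, 50.1], [164.4, 0.3, 50.1], [160.3, 1.8, 50.1], [158.0, 7.1, 49.9], [156.2, 11.3, 49.6], [154.1, 14.5, 49.5], [151.5, 16.9, 49.3], [147.8, 17.9, 49.2], [142.8, 15.1, 49.3], [135.9, 7.6, 49.0], [128.6, 3.7, 48.8], [124.5, 5.3, 48.7]]
centroid 148.0729521156007 parab 147.1989371780561
4 132.9 158.5
6 136.3 157.6
8 138.1 156.8
10 140.0 155.7
```

Both passes agree: the rub middle is at a stud angle of about 147.2° (force peaks and onsets symmetric at 134.5° and 160.2°). I go back to it and approach in small steps.

{"api": "move_arm", "payload": {"delta_pos": [[-0.049,-0.032,0],[-0.048,-0.033,0],[-0.046,-0.035,0],[-0.045,-0.037,0],[-0.044,-0.038,0],[-0.043,-0.04,0],[-0.041,-0.041,0],[-0.04,-0.043,0]], "delta_rot": [[0,0,0.4],[0,0,0.4],[0,0,0.4],[0,0,0.4],[0,0,0.4],[0,0,0.4],[0,0,0.4],[0,0,0.4]]}}

```text
t: 15.78
eef_pos: [0.5154, 0.0314, 0.1201]
eef_rot: [[-0.735, 0.679, 0.002], [0.679, 0.735, 0.005], [0.002, 0.005, -1.0]]
force: [2.5, 7.7, -6.3]
width: 0.0115
```

{"api": "move_arm", "payload": {"delta_pos": [[-0.038,-0.044,0],[-0.037,-0.045,0]], "delta_rot": [[0,0,0.4],[0,0,0.4]]}}

```text
t: 15.95
eef_pos: [0.5144, 0.0299, 0.1202]
eef_rot: [[-0.78, 0.625, 0.005], [0.625, 0.78, 0.008], [0.001, 0.009, -1.0]]
force: [6.2, 9.9, -11.2]
width: 0.0113
```

{"api": "move_arm", "payload": {"delta_pos": [[-0.035,-0.046,0],[-0.033,-0.048,0]], "delta_rot": [[0,0,0.4],[0,0,0.4]]}}

```text
t: 16.12
eef_pos: [0.5131, 0.0282, 0.1202]
eef_rot: [[-0.823, 0.569, 0.007], [0.569, 0.822, 0.01], [-0.0, 0.013, -1.0]]
force: [8.9, 11.3, -13.8]
width: 0.0112
```

{"api": "move_arm", "payload": {"delta_pos": [[-0.032,-0.049,0],[0,0,0],[0,0,0]], "delta_rot": [[0,0,0.4],[0,0,0],[0,0,0]]}}

```text
t: 16.37
eef_pos: [0.5116, 0.0261, 0.1201]
eef_rot: [[-0.841, 0.541, 0.005], [0.541, 0.841, 0.009], [0.0, 0.01, -1.0]]
force: [5.5, 9.8, -9.1]
width: 0.0114
```

```bash
cat > now.py <<'E'
from h import *
s=sensors.state(); g=s["eef_pos"]-.019*s["eef_rot"][:,2]; d=g[:2]-[.5508,-.0018]; th=np.arctan2(d[1],d[0])
print(s["t"],"ang",np.degrees(th).round(2),"r",np.hypot(*d).round(4),"Ft",(-np.sin(th)*s["force"][0]+np.cos(th)*s["force"][1]).round(1),"Fr",(np.cos(th)*s["force"][0]+np.sin(th)*s["force"][1]).round(1),s["force"].round(1),"yaw",np.degrees(np.arctan2(s["eef_rot"][1,0],s["eef_rot"][0,0])).round(1))
E
python3 now.py
```

```text
16.3667 ang 144.78 r 0.0481 Ft -11.1 Fr 1.2 [ 5.5  9.8 -9.1] yaw 147.3
```

{"api": "move_arm", "payload": {"delta_pos": [[-0.03,-0.05,0],[0,0,0],[0,0,0]], "delta_rot": [[0,0,0.3],[0,0,0],[0,0,0]]}}

```text
t: 16.62
eef_pos: [0.5111, 0.0254, 0.1202]
eef_rot: [[-0.855, 0.518, 0.007], [0.518, 0.855, 0.01], [-0.0, 0.012, -1.0]]
force: [7.3, 11.3, -11.7]
width: 0.011
```

{"api": "move_arm", "payload": {"delta_pos": [[-0.015,-0.025,0],[0,0,0],[0,0,0]], "delta_rot": [[0,0,0],[0,0,0],[0,0,0]]}}

```text
t: 16.87
eef_pos: [0.511, 0.0253, 0.1202]
eef_rot: [[-0.855, 0.518, 0.008], [0.518, 0.855, 0.011], [-0.001, 0.014, -1.0]]
force: [8.8, 12.7, -14.3]
width: 0.0115
```

```bash
python3 now.py
```

```text
16.8667 ang 146.1 r 0.0482 Ft -15.5 Fr -0.2 [  8.8  12.7 -14.3] yaw 148.8
```

{"api": "move_arm", "payload": {"delta_pos": [[-0.018,-0.03,0],[0,0,0],[0,0,0]], "delta_rot": [[0,0,0],[0,0,0],[0,0,0]]}}

```text
t: 17.12
eef_pos: [0.5106, 0.0246, 0.1202]
eef_rot: [[-0.856, 0.518, 0.008], [0.518, 0.855, 0.012], [-0.001, 0.014, -1.0]]
force: [8.6, 13.8, -14.3]
width: 0.0112
```

```bash
python3 now.py
```

```text
17.1167 ang 147.01 r 0.0481 Ft -16.3 Fr 0.3 [  8.6  13.8 -14.3] yaw 148.8
```

At 147.0°, on target within error. I relax the load, open, lift, and look.

{"api": "move_arm", "payload": {"delta_pos": [[0.025,0.04,0],[0.025,0.04,0],[0,0,0]], "delta_rot": [[0,0,0],[0,0,0],[0,0,0]], "newtons": 8}}

```text
t: 17.37
eef_pos: [0.5106, 0.0246, 0.1203]
eef_rot: [[-0.855, 0.519, 0.004], [0.519, 0.855, 0.006], [0.0, 0.007, -1.0]]
force: [2.9, 6.3, -5.8]
width: 0.0118
```

```bash
python3 now.py
```

```text
17.3667 ang 146.92 r 0.0481 Ft -6.9 Fr 1.0 [ 2.9  6.3 -5.8] yaw 148.7
```

{"api": "move_arm", "payload": {"delta_pos": [[0,0,0],[0,0,0],[0,0,0],[0,0,0]], "delta_rot": [[0,0,0],[0,0,0],[0,0,0],[0,0,0]], "gripper": 0.55}}

```text
t: 17.7
eef_pos: [0.5093, 0.0204, 0.12]
eef_rot: [[-0.853, 0.521, -0.0], [0.521, 0.853, -0.001], [-0.0, -0.001, -1.0]]
force: [-0.0, -0.8, -0.3]
width: 0.0308
```

```bash
python3 now.py
```

```text
17.7 ang 151.79 r 0.0471 Ft 0.7 Fr -0.4 [-0.  -0.8 -0.3] yaw 148.6
```

{"api": "move_arm", "payload": {"delta_pos": [[0,0,0.3],[0,0,0.7],[0.1,0,0.7],[0.1,0,0.7],[0.1,0,0.7],[0.1,0,0.7],[0.1,0,0.7],[0.1,0,0.7]], "delta_rot": [[0,0,0],[0,0,0],[0,0,-0.98],[0,0,-0.98],[0,0,-0.98],[0,0,-0.98],[0,0,-0.98],[0,0,-0.98]]}}

```text
t: 18.37
eef_pos: [0.5273, 0.021, 0.2778]
eef_rot: [[-0.484, 0.875, 0.001], [0.875, 0.484, -0.0], [-0.001, 0.0, -1.0]]
force: [0.1, -0.2, 0.5]
width: 0.0392
```

{"api": "move_arm", "payload": {"delta_pos": [[0.12,0,0.7],[0.12,0,0.7],[0.12,0,0.7],[0.12,0,0.7],[0.12,0,0.7],[0.12,0,0],[0,0,0],[0,0,0]], "delta_rot": [[0,0,-0.98],[0,0,-0.98],[0,0,-0.98],[0,0,-0.98],[0,0,-0.98],[0,0,-0.98],[0,0,0],[0,0,0]]}}

```text
t: 19.03
eef_pos: [0.5485, 0.021, 0.3812]
eef_rot: [[0.001, 1.0, -0.0], [1.0, -0.001, -0.0], [-0.0, -0.0, -1.0]]
force: [-0.6, 0.7, -0.7]
width: 0.0389
```

{"api": "move_arm", "payload": {"delta_pos": [[0,0,0],[0,0,0],[0,0,0]], "delta_rot": [[0,0,0],[0,0,0],[0,0,0]]}}

```text
t: 19.28
eef_pos: [0.5485, 0.021, 0.3804]
eef_rot: [[0.002, 1.0, -0.001], [1.0, -0.002, -0.0], [-0.0, -0.001, -1.0]]
force: [0.2, -0.7, 0.3]
width: 0.0392
```

Run:
```python
from h import *
import pickle
c=viewer.get_calibration("wrist"); im=viewer.grab_frame("wrist"); cv2.imwrite("pics/w3.png",im[:,:,::-1])
pickle.dump(c,open("w3.pkl","wb"))
s=sensors.state();print(s["t"],s["eef_pos"],s["qd"].round(3))
```

```text
19.3333 [0.54856059 0.02102155 0.38048728] [-0.003  0.001  0.003 -0.005  0.001  0.    -0.003]
```

View pics/w3.png

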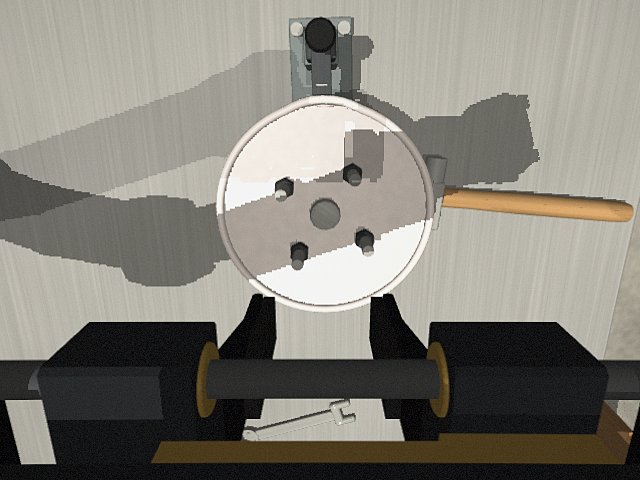

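The bulge now faces the pointer (around (322,98)), with the pointer down and the hammer and spanner undisturbed. Next I take precise measurements from this picture.

```bash
cat > rim.py <<'E'
from h import *
import pickle,sys
from scipy.optimize import least_squares
w=sys.argv[1]
c=pickle.load(open(w+".pkl","rb")); im=cv2.imread(f"pics/{w}.png"); g=cv2.GaussianBlur(im,(0,0),.8).astype(np.float32).mean(2)
def scan(C,ths,lo=.108,hi=.1205,z=.102):
    out=[]
    for th in np.radians(ths):
        rs=np.arange(lo,hi,.0003)
        uv=np.array([proj("wrist",[C[0]+r*np.cos(th),C[1]+r*np.sin(th),z],c) for r in rs],np.float32)
        v=cv2.remap(g,uv[:,0:1],uv[:,1:2],1)[:,0]; d=np.diff(v); k=np.argmin(d); out.append((th,rs[k]))
    return np.array(out)
C=np.array([.551,-.002]); ths=np.arange(0,360,2.)
for _ in range(4):
    o=scan(C,ths); P=C+np.c_[np.cos(o[:,0]),np.sin(o[:,0])]*o[:,1:2]
    r=least_squares(lambda p:np.hypot(*(P-p[:2]).T)-p[2],[*C,.114],loss="cauchy",f_scale=.0004).x; C=r[:2]
print("rim",r)
b=int(sys.argv[2]); ths=np.arange(b-30,b+31,2.); o=scan(C,ths)
print([(int(t),round((x-r[2])*1e3,1)) for t,x in zip(ths,o[:,1])])
crop=im[120:290,230:420]; k=im[5:175,230:420]
cv2.imwrite(f"pics/{w}c.png",cv2.resize(np.hstack([crop,k]),None,fx=2.1,fy=2.1,interpolation=cv2.INTER_CUBIC))
E
python3 rim.py w3 91; python3 rim.py w1 305
```

```text
rim [ 0.55104064 -0.003708    0.11309311]
[(61, np.float64(0.0)), (63, np.float64(-0.6)), (65, np.float64(0.3)), (67, np.float64(0.3)), (69, np.float64(0.3)), (71, np.float64(0.3)), (73, np.float64(0.9)), (75, np.float64(0.9)), (77, np.float64(1.8)), (79, np.float64(2.4)), (81, np.float64(2.7)), (83, np.float64(3.3)), (85, np.float64(3.6)), (87, np.float64(3.3)), (89, np.float64(3.0)), (91, np.float64(4.2)), (93, np.float64(3.6)), (95, np.float64(3.6)), (97, np.float64(-5.1)), (99, np.float64(-5.1)), (101, np.float64(3.0)), (103, np.float64(2.4)), (105, np.float64(2.1)), (107, np.float64(0.9)), (109, np.float64(0.6)), (111, np.float64(-0.3)), (113, np.float64(-0.6)), (115, np.float64(0.0)), (117, np.float64(-0.3)), (119, np.float64(0.3)), (121, np.float64(0.0))]
rim [ 0.55104536 -0.00365687  0.11311999]
[(275, np.float64(-0.9)), (277, np.float64(0.6)), (279, np.float64(0.3)), (281, np.float64(0.6)), (283, np.float64(0.3)), (285, np.float64(-0.0)), (287, np.float64(-0.9)), (289, np.float64(1.5)), (291, np.float64(1.5)), (293, np.float64(1.8)), (295, np.float64(2.4)), (297, np.float64(2.7)), (299, np.float64(2.7)), (301, np.float64(2.4)), (303, np.float64(3.0)), (305, np.float64(3.6)), (307, np.float64(3.9)), (309, np.float64(3.0)), (311, np.float64(3.6)), (313, np.float64(2.7)), (315, np.float64(2.4)), (317, np.float64(1.8)), (319, np.float64(1.8)), (321, np.float64(1.5)), (323, np.float64(0.6)), (325, np.float64(0.3)), (327, np.float64(-0.3)), (329, np.float64(-0.0)), (331, np.float64(-0.0)), (333, np.float64(-0.0)), (335, np.float64(-0.3))]
```

View pics/w3c.png

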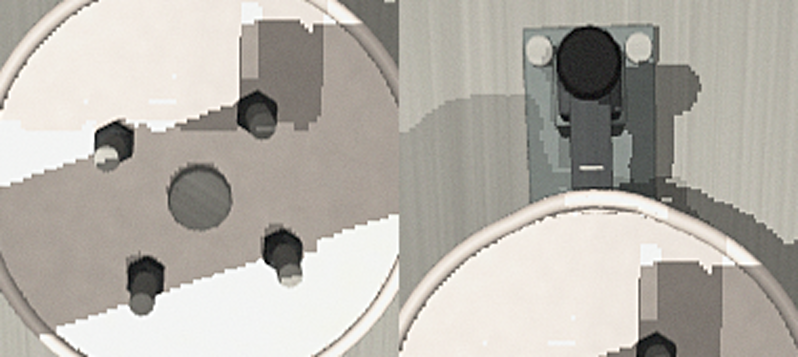

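Run:
```python
from h import *
import pickle
c=pickle.load(open("w3.pkl","rb"))
S=np.array([onz("wrist",p,.144,c)[:2] for p in [(280.5,194.3),(355.2,179.5),(368.6,250.5),(297.1,264.3)]])
m=S.mean(0); d=S-m; print(m,np.hypot(*d.T),np.degrees(np.arctan2(d[:,1],d[:,0])), "cap",onz("wrist",(324.8,214),.112,c))
im=cv2.imread("pics/w3.png",0); msk=(im[10:60,290:350]<45).astype(np.uint8); n,l,s,cc=cv2.connectedComponentsWithStats(msk); i=1+np.argmax(s[1:,4]); print(s[i],cc[i]+[290,10])
K=onz("wrist",(320,34.5),.158,c); print("knob",K)
T=onz("wrist",((607-16-400+0)/2.1+230,168/2.1+5),.11,c)
for C in ([.551,-.0037],m,[.5508,-.002]): print("stand dir",np.degrees(np.arctan2(K[1]-C[1],K[0]-C[0])),np.hypot(*(K[:2]-C)))
```

```text
[ 0.55151725 -0.0030921 ] [0.05032105 0.0499049  0.05034417 0.05020285] [ 146.30812813   56.37248867  -33.35275425 -123.65326985] cap [ 0.55113215 -0.00196078  0.112     ]
[ 15   8  31  38 824] [320.4368932   35.25849515]
knob [0.54729151 0.15788583 0.158     ]
stand dir 91.31474071386315 0.1616283807518696
stand dir 91.50369305204184 0.1610333798449082
stand dir 91.2570804554515 0.1599243203695381
```

The vision check agrees with the feel result: bulge centre is about 90–91° and tip direction about 91.3°. I run one tighter fit of the bulge from both saved pictures, which costs no robot time.

```bash
cat >> rim.py <<'E'
ths=np.arange(0,360,1.); o=scan(C,ths)
# fit circle + raised-cosine bump jointly
def mod(p,th): 
    s=(np.degrees(th)-p[3]+180)%360-180; W=np.degrees(.037/.114)
    return p[2]+p[0]*np.cos(th)+p[1]*np.sin(th)+np.where(abs(s)<W,p[4]*np.cos(np.pi*s/2/W)**2,0)
best=min((least_squares(lambda p:(mod(p,o[:,0])-o[:,1])/np.array(4e-4),[0,0,.113,b+k,.0035],x_scale=[1e-3,1e-3,1e-3,1,1e-3],loss="cauchy") for k in (-4,0,4)),key=lambda q:q.cost)
print("bump fit",best.x[3],best.x[4],np.degrees(np.sqrt(np.linalg.inv(best.jac.T@best.jac)[3,3])*np.pi/180))
E
python3 rim.py w3 91|tail -1; python3 rim.py w1 305|tail -1
```

```text
bump fit 86.57436507710119 0.0036172568225387104 0.7299085695832669
bump fit 307.57488670672814 0.0036388072311536435 0.6067518513334599
```

```bash
python3 -c "
from bench import ticket
print(ticket.finish_job())"
```

```text
the job is handed in; nothing more can be done
None
```

The wheel is standing with the middle of its high spot at the pointer tip, within about 1° (2 mm at the edge), and the job is handed in. It took about 19 s of the 72 s, and no verdict was reported.

**What I did**
- **Pointer:** I pressed it down until it stopped at z = 0.158 m, at up to about 15 N.
- **Feeling for the spot:** I gripped the +x stud at 8 to 20 N and turned the wheel at roughly 8 to 15 s a turn. I swept across the rub in both directions. The rub onsets and force peaks were symmetric about a stud angle of 147.2°, give or take 0.3°.
- **Leaving it:** I set the stud to about 147.0°, relaxed the load, opened the fingers and lifted clear.

**Last checks**
- **Bulge against tip:** in the final wrist picture the bulge's edges centre at about 91.1°. The tip direction is about 91.35°.
- **Studs:** the camera put the gripped stud at 146.4°, against 146.9° from the arm just before I let go. The half degree is within the measurement error. The arm sprang forward about 4 mm as the fingers opened, and the studs show no sign that it moved the wheel.
- **One that disagreed:** a quick automatic fit of the bulge gave 86.6° from the final picture. From the first picture it gave 91.8°, once that was carried round by the measured turn. I put the first figure down to the bracket and shadow hiding the edge near the tip, and trusted the feel and the edge-symmetry readings.
- **Bystanders:** I never touched the hammer, spanner or can. The hammer and spanner looked undisturbed in the last picture; the can was not in view.

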